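Open the reagent lock-up past its sagging bolt and hold the gate ajar

ROBOT

A 6-joint arm with a two-finger parallel gripper is mounted at the origin on a cart in front of the work surface, level with it; the furniture and walls round the work are solid. World frame = base frame: x ahead of the robot, y to its left, z up, the work surface at z = 0. Lengths are in mm, angles in rad, forces in N, time in s.
With the tool pointing down it reaches from about 250 to 800 mm from the base axis. Payload 8.5 kg.
Tool frame: the origin (TCP) lies at the very end of the fingers, on their centre line; the grasp point (between the pads) lies 19 mm behind it (env.grip_depth is the z of the grasp point in the tool frame, in mm); z points along the fingers, y is the direction in which the jaws open and shut (so a half turn about z gives the same grasp; the last joint's range is limited). The gripper opens to 85 mm and grips with 20 to 120 N. Pads are 22 mm wide; open, the fingers measure 114 mm over their backs; the gripper's body (76 mm by 85 mm) begins 54 mm behind the grasp point. The pads swing forward as they close: fully open they stand 13 mm farther back than shut.
Start: joints at [-1.22, 0.238, -0.013, 1.319, 0, 1.571], TCP at [180.399, -492.986, 231.276] pointing down, gripper open.
Joint ranges: [-2.66, 2.66], [-1.03, 1.9], [-1.14, 1.46], [-1.82, 2.27], [-1.45, 1.34], [-3.14, 3.14]. Speed limits (rad/s): [2.22, 2.22, 2.79, 3.14, 3.14, 3.14].

INTERFACE

Orientations are given as a unit quaternion [w, x, y, z].
In Python, from bench import env, hand, kin, get_image, workorder gives the robot as it stands. Calls block until the motion is done:
- env.move_ptp(position, orientation): joint-space move of the TCP to a pose.
- env.line_to(position, velocity=150, rot=None, guard=None): straight line of the TCP; rot=None keeps the orientation; velocity is the mean speed in mm/s. With guard (N) it stops when the force on the tool has changed by that much, and returns True; else False.
- env.set_joints(angles): joint-space move.
- hand.ungrasp() and hand.grab(squeeze=None): open the fingers fully, or close them until they stop; squeeze is the grip in N (None keeps the last).
- env.sleep(seconds).
- kin.inverse_kinematics(position, orientation): joint angles nearest the present ones, or None.
- env.observe(): the state.
- get_image(name): name is "side" or "top" or "wrist"; returns a dict with "pixels" (400x640x3 uint8, red, green, blue), "depth" (400x640 float32, mm along the optical axis (not along the pixel's ray), 0 where there is no reading), "fx", "fy", "cx", "cy" (pixels), "R" (3x3) and "t" (3): a world point X has camera coordinates R X + t; the wrist camera has in their place "mount" (4x4, takes a point from camera to tool coordinates, whose origin is the TCP and whose axes are the flange's). Camera axes: x right, y down, z forward; pixel columns grow to the right and rows downward; lengths in mm; the calibration is good to about 2 mm. A picture is of the moment at which its call begins: read the wrist's pose just before it.
A pose or a line that the arm cannot do raises env.PlanningError and nothing moves.
- workorder.job_done(): hands the job in, once; it reports no verdict.
The state is a dict: "t": time; "qpos": joint angles; "qd": joint speeds; "effort": joint torques, N m; "tool_pos": TCP position; "tcp_rot": TCP orientation; "ft_force": force on the tool from outside, world axes, zero at the start; "ft_torque": the same for the moment, N m; "grip_width": finger opening in mm.
Only numpy, scipy, OpenCV 4.12 (cv2) and the standard library are available. Lean on these libraries where they do the work, as an engineer would, in place of code of your own. Each camera call takes 0.05 s, during which the arm holds its last target. There are 200 camera calls.

TASK

The dewar on the stirrer stands in the swing of the lock-up cage's gate: lift it off by its bail handle and set it down upright and gently, standing wholly on the round black mat, and let go of it. Then open the cage for a colleague: its barrel bolt has sagged and its nose hangs behind the bent-up lip of the keeper, so lift the bolt by its red handle over the lip while you draw it clear towards the hinges, and pull the gate open to about 40 degrees. The spring hinge would shut the gate again, so finish while holding it there, without letting go; leave the red-capped marker pen and the small red-capped bottle on the left alone.

Things in the scene. Friction and masses are not known exactly. Their poses are not given: they have to be found in the camera images.
- dewar_handle (a point): Middle of the black grip of the dewar's rigid overhead bail, its z axis up. The grip is a bar 14 mm thick and 54 mm long along this frame's y axis; the bail is 91 mm wide over all. 41 mm below it is the flat blue lid. Take it from above across the bar. The dewar, 80 mm wide and 161 mm high in all, weighs 0.3 to 0.6 kg and stands loose on a 40 mm high white stirrer.
- dewar_base (a point): Centre of the dewar's flat round underside (80 mm across), z axis up, 154 mm below the middle of the grip.
- mat_top (a point): Centre of the top face of the round black rubber mat on the desk, 140 mm across, 4 mm thick, fixed; the dewar is to stand here.
- dewar: The dewar flask: aluminium jacket, black foot, blue lid, steel bail. Origin at the centre of its underside, z up, y along the bail's grip.
- cage: Fixed white wire cage 150 x 295 x 215 mm on a 52 mm base. Origin under its centre; -x is its front with the gate, +y its left. The gate fills z 60 to 198 mm of the front. The bolt lies in front of it at z 0.17 and shoots to -y into the keeper on the right post. The dewar's stirrer stands before the gate.
- gate_hinge (a point): Point on the gate's upright hinge axis at the cage's left front, 129 mm up; axes as the cage's. The gate swings about it to the front, clockwise seen from above. With the gate shut and the bolt home the red handle's middle lies 66 mm to -x and 165 mm to -y of this axis.
- gate (a joint): Gate angle, rad: 0 shut, grows as its right-hand edge swings out to the front, up to 1.3. A spring hinge pulls it shut with 0.35 N m at 0 and 1.0 N m more per rad (about 7 N at the handle at 0.7). Shut fast until the bolt's nose has left the keeper (bolt over 0.024).
- bolt (a joint): Draw of the bolt, m: about 0 to 0.003 home (at the start), 0.040 fully drawn towards the hinges (cage's +y when the gate is shut); stays where it is left, friction 1.5 N. Clear of the keeper over 0.026. Unlifted, it stops at about 0.004 against the lip.
- bolt_lift (a joint): Rocking of the bolt about its rear guide, 30 mm from the hinge axis, rad: 0 sagged as far as it goes (it falls back by its weight, about 1.5 N at the handle), 0.045 level, 0.068 the most. The red handle rises 135 mm x this angle, the nose 207 mm x. The nose clears the lip from about 0.042 (handle up 6 mm); at most 9 mm.
- bolt_grip (a point): Middle of the bolt's upright red grip, a plain rod 16 mm thick, reaching 23 mm down and 23 mm up from here, on a stem from the bolt 44 mm in front of it; its z axis along the grip, y along the bolt towards the hinges. Free air round it and below (guides and keeper lie 32 mm behind its axis, the gate 60 mm); its top is just under the cage's top.
- bolt_nose (a point): Middle of the underside of the bolt's nose, a block 14 x 16 (along the bolt) x 20 mm at its right end that hangs 9.5 mm below the rod.
- keeper_lip (a point): Middle of the top edge of the keeper's bent-up lip, 3 mm thick and 18 mm wide; the nose lies behind it (to the cage's -y), 8 mm lower than this edge when sagged. The keeper's two cheeks, 18 mm apart, keep the nose from coming out to the front.
- marker: Loose white marker pen with a red cap, 135 mm long, lying at the left of the desk; to be left alone.
- small_bottle: Loose small bottle with a red cap, 40 mm wide, 85 mm high, at the left behind the pen; to be left alone.

How it is judged:
By the outcome, as a careful person would: the job done as asked, in the order asked, and still so for the second after the job is handed in, while the arm keeps its last pose, push and grip.
It also fails if it takes over 58 s, if anything falls off the work surface, if the arm or the gripper's body presses on something with over 40 N, if the wrist force passes 120 N, or if a joint passes its speed limit or range.

## Working session

There is one attempt and no reset: what is moved stays moved. The work goes in short steps, each a Python script; the robot and the scene stay as the last script left them, time stands still between calls to the robot, and variables do not carry over. Pictures are saved under pics/ and viewed, about 8 in all and at most 12, crops included, and the job is handed in when it is done.

```bash
ls; mkdir -p pics; python3 - <<'E'
from bench import env,hand,kin,get_image,workorder
import cv2,numpy as np
for n in("side","top"):
    d=get_image(n); cv2.imwrite(f"pics/{n}0.png",d["pixels"][:,:,::-1]); np.savez(f"pics/{n}0.npz",**d)
    print(n,d["fx"],d["cx"],d["cy"],d["R"],d["t"])
s=env.observe(); print(s["tcp_rot"],s["t"],env.grip_depth)
E
```

```text
pics
side 401.09125430829425 317.06251716018113 202.67694231327653 [[-0.84174768 -0.53956454  0.01819222]
 [-0.31009522  0.45563065 -0.83441097]
 [ 0.44192963 -0.70800482 -0.55084243]] [558.93292911 206.44083289 879.2976562 ]
top 439.93372225730354 316.8753273679817 203.89326151355738 [[ 0.02536808 -0.99953192  0.01709948]
 [-0.99599824 -0.02673732 -0.08527966]
 [ 0.08569694 -0.01486767 -0.99621031]] [ 154.53394298  582.711307   1236.27215436]
[-6.45503847e-04  9.84657710e-01  1.74495739e-01 -1.23237676e-04] 0.1 -18.700000000000003
```

View pics/side0.png

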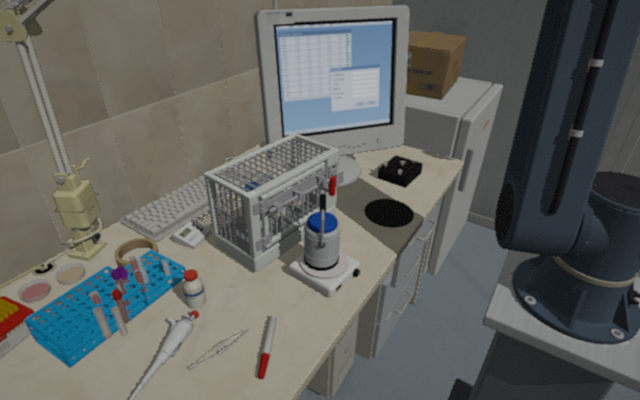

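View pics/top0.png

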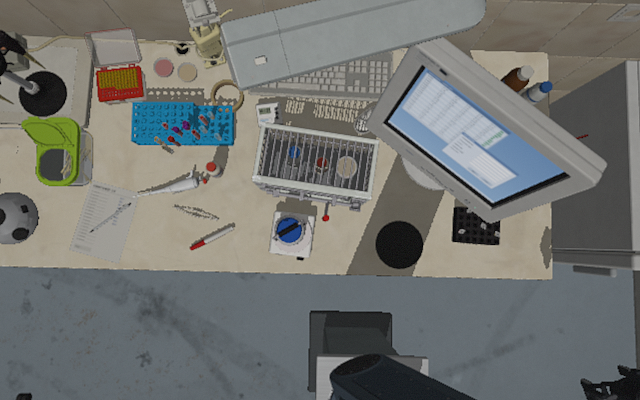

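Side view: cage with its gate facing the arm, red handle near (332,185), dewar at (322,240), mat at (389,212). Top view: lid (289,230), red handle (325,218), mat (399,245), cage around (315,162).

```bash
cat > h.py <<'E'
import numpy as np,cv2
def ray(d,u,v):
    c=np.array([(u-d["cx"])/d["fx"],(v-d["cy"])/d["fy"],1.0]); R=d["R"]; return -R.T@d["t"],R.T@c
def onz(d,u,v,z):
    o,r=ray(d,u,v); return o+r*(z-o[2])/r[2]
def cross(a,b):
    (o,r),(p,s)=a,b
    k=np.linalg.lstsq(np.c_[r,-s],p-o,rcond=None)[0]
    x,y=o+k[0]*r,p+k[1]*s; return (x+y)/2,np.linalg.norm(x-y)
def cloud(d):
    v,u=np.mgrid[:400,:640]; z=d["depth"]
    c=np.stack([(u-d["cx"])/d["fx"]*z,(v-d["cy"])/d["fy"]*z,z],-1); return (c-d["t"])@d["R"]
def mask(d,col,box):
    p=d["pixels"].astype(int); r,g,b=p[...,0],p[...,1],p[...,2]
    m={"red":(r>110)&(g<70)&(b<70),"blue":(b>90)&(r<70)&(b-r>50),"dark":p.max(-1)<45}[col]
    k=np.zeros_like(m); u0,v0,u1,v1=box; k[v0:v1,u0:u1]=1; return m&k
def cen(m):
    v,u=np.nonzero(m); return u.mean(),v.mean(),len(u),(u.min(),v.min(),u.max(),v.max())
E
python3 - <<'E'
from h import *
np.set_printoptions(precision=1,suppress=True)
T=np.load("pics/top0.npz");S=np.load("pics/side0.npz");T=dict(T);S=dict(S)
P=cloud(T);Q=cloud(S)
m=mask(T,"dark",(365,210,432,275));c=cen(m);print("mat",c,onz(T,c[0],c[1],4),np.median(P[m][:,2]))
m=mask(S,"dark",(360,195,420,230));c=cen(m);print("mat side",onz(S,c[0],c[1],4))
m=mask(T,"blue",(270,205,310,250));
hull=cv2.convexHull(np.argwhere(m)[:,::-1].astype(np.int32));(cu,cv_),r=cv2.minEnclosingCircle(hull)
print("lid",cu,cv_,r,onz(T,cu,cv_,153),np.median(P[m][:,2]))
# bar: points high
b=(P[...,2]>178)&(P[...,2]<215);k=np.zeros_like(b);k[205:250,262:312]=1;b&=k
print("bar pts",b.sum(),P[b].mean(0) if b.any() else 0)
d=mask(T,"dark",(270,205,312,250));d2=d&(P[...,2]>150)
for mm in(b,d2):
    if mm.sum()>5:
        pts=np.array([onz(T,u,v,194)[:2] for v,u in np.argwhere(mm)]);e,w=np.linalg.eigh(np.cov(pts.T));print(mm.sum(),pts.mean(0),np.sqrt(e),np.degrees(np.arctan2(w[1,1],w[0,1])),cv2.minAreaRect(pts.astype(np.float32)))
rT=mask(T,"red",(315,200,340,225));rS=mask(S,"red",(322,165,345,200));a,c=cen(rT),cen(rS);print("red",a,c)
print(P[rT].mean(0),Q[rS].mean(0)); print(cross(ray(T,a[0],a[1]),ray(S,c[0],c[1])))
# cage top
k=np.zeros_like(b);k[110:212,240:385]=1
t=k&(P[...,2]>195)&(P[...,2]<235);print("cage top z",np.percentile(P[t][:,2],[5,25,50,75,95]))
print(cv2.minAreaRect(P[t][:,:2].astype(np.float32)),t.sum())
for n,I,bx in(("T",T,(240,110,400,270)),("S",S,(190,120,430,300))):
    u0,v0,u1,v1=bx;im=I["pixels"][v0:v1,u0:u1,::-1];s=min(800/(u1-u0),600/(v1-v0));cv2.imwrite(f"pics/c{n}.png",cv2.resize(im,None,fx=s,fy=s,interpolation=2));print(s)
E
```

```text
mat (np.float64(398.9645916619075), np.float64(244.44945745288408), 1751, (np.int64(376), np.int64(221), np.int64(422), np.int64(268))) [468.7 -71.2   4. ] 3.156104511848326
mat side [467.3 -65.3   4. ]
lid 288.90625 229.984375 12.165996551513672 [498.6 241.3 153. ] 152.03112003779216
bar pts 159 [500.2 243.2 196.9]
159 [500.3 243.4] [ 3.7 21.7] 121.70839351768107 ((500.4978942871094, 243.1531219482422), (13.836551666259766, 87.89205932617188), 31.788951873779297)
93 [499.7 242.1] [ 3.1 15.2] 121.52507459261864 ((499.2593078613281, 241.93887329101562), (11.52824878692627, 51.705684661865234), 31.82263946533203)
red (np.float64(325.77777777777777), np.float64(217.7037037037037), 27, (np.int64(323), np.int64(215), np.int64(328), np.int64(220))) (np.float64(333.2153846153846), np.float64(184.8), 65, (np.int64(330), np.int64(176), np.int64(335), np.int64(195)))
[530.3 149.3 190.9] [526.8 152.8 183.2]
(array([530.2, 148.5, 180.1]), np.float64(1.68465040834325))
cage top z [206.2 209.7 212.1 214.2 216.6]
((707.133544921875, 172.1121826171875), (300.4624938964844, 223.4873809814453), 82.72586059570312) 3330
3.75
3.3333333333333335
```

View pics/cT.png

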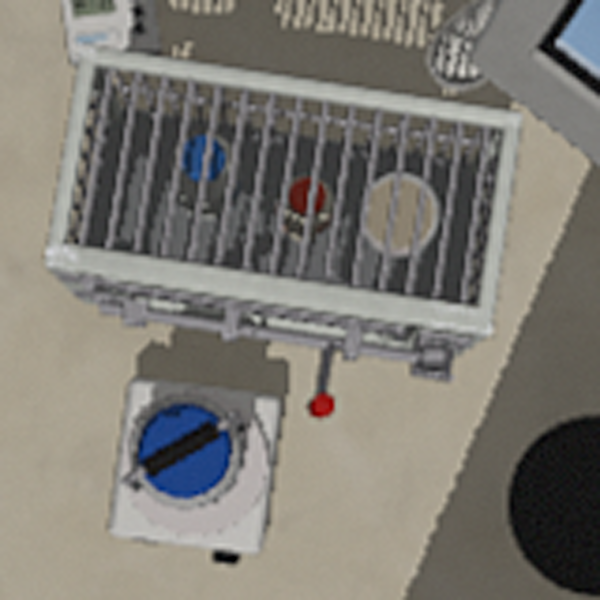

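Crop of the top view: cage front top edge runs from about (252.8,180.5) to (371.2,198.4) in full-image pixels. The bail grip lies diagonally over the lid, and the red handle at (325.8,217.7) is clear to the right of the dewar.

```bash
cat >> h.py <<'E'
from scipy.spatial.transform import Rotation as Ro
def down(psi,tilt=0,ax=None):
    "tool down, jaw axis at world angle psi (deg); tilt (rad) about world axis ax"
    y=np.array([np.cos(np.radians(psi)),np.sin(np.radians(psi)),0]);z=np.array([0,0,-1.]);x=np.cross(y,z)
    r=Ro.from_matrix(np.c_[x,y,z])
    if tilt: r=Ro.from_rotvec(tilt*np.asarray(ax))*r
    q=r.as_quat(); return q[[3,0,1,2]]
E
python3 - <<'E'
from h import *
from bench import env,hand,kin
np.set_printoptions(precision=2,suppress=True)
T=dict(np.load("pics/top0.npz"));S=dict(np.load("pics/side0.npz"))
c=[onz(T,u,v,215) for u,v in((252.8,180.5),(371.2,198.4),(378.7,140.7),(262.7,125.5))]
FL,FR,RR,RL=c;print(np.array(c))
for a,b in((FL,FR),(RL,RR)):
    e=a-b;print("len",np.linalg.norm(e),"yaw",np.degrees(np.arctan2(-e[0],e[1])))
for a,b in((RL,FL),(RR,FR)):
    e=a-b;print("len",np.linalg.norm(e),"yaw",np.degrees(np.arctan2(e[1],e[0])))
print("handle", onz(T,325.8,217.7,187),onz(S,333.2,184.8,164))
for psi in(31.7,211.7):
    for z in(330,178): 
        for p in((500,242.5),(468,-68)): print(psi,p,kin.inverse_kinematics([*p,z],down(psi)))
for psi in(82,262):
  print(psi,kin.inverse_kinematics([530,149,160],down(psi)),kin.inverse_kinematics([479,266,165],down(psi-40)))
E
```

```text
[[614.91 329.79 215.  ]
 [578.98  40.65 215.  ]
 [722.27  24.26 215.  ]
 [751.87 310.66 215.  ]]
len 291.35944141004416 yaw -7.083469844151082
len 287.9230849857853 yaw -5.899520518257461
len 138.28635816813127 yaw -7.951660638008914
len 144.2264675047283 yaw -6.526307765803947
handle [530.59 149.08 187.  ] [542.72 124.61 164.  ]
31.7 (500, 242.5) [0.45 0.28 0.3  1.59 0.   1.47]
31.7 (468, -68) [-0.14  0.13  0.1   1.54  0.    0.87]
31.7 (500, 242.5) [ 0.45  0.31 -0.05  1.21  0.    1.47]
31.7 (468, -68) [-0.14  0.17 -0.24  1.16  0.    0.87]
211.7 (500, 242.5) [ 0.45  0.28  0.3   1.59  0.   -1.67]
211.7 (468, -68) [-0.14  0.13  0.1   1.54  0.   -2.27]
211.7 (500, 242.5) [ 0.45  0.31 -0.05  1.21  0.   -1.67]
211.7 (468, -68) [-0.14  0.17 -0.24  1.16  0.   -2.27]
82 [ 0.27  0.31 -0.09  1.16  0.    0.41] [ 0.51  0.31 -0.09  1.17  0.    1.34]
262 [ 0.27  0.31 -0.09  1.16  0.   -2.73] [ 0.51  0.31 -0.09  1.17  0.   -1.8 ]
```

```bash
python3 - <<'E'
from h import *
from bench import env,hand,kin
np.set_printoptions(precision=2,suppress=True)
q=down(31.7)
f=lambda s:(env.observe()["t"],s,env.observe()["tool_pos"],env.observe()["grip_width"],env.observe()["ft_force"])
env.move_ptp([500,242.5,290],q); print(*f("above"))
print(env.line_to([500,242.5,176],velocity=100,guard=8)); print(*f("at"))
hand.grab(60); print(*f("grabbed"))
env.line_to([500,242.5,196],velocity=40); print(*f("lift20"))
env.line_to([500,242.5,226],velocity=80); print(*f("lift50"))
E
```

```text
2.9333 above [500.29 241.8  289.97] 85.33324210306517 [-0.52  0.16 -0.08]
False
4.225 at [500.34 242.65 176.61] 85.40786734313869 [-0.7   0.34 -1.1 ]
4.8917 grabbed [500.16 242.59 176.19] 12.039771307072243 [0.19 0.31 2.11]
5.5417 lift20 [499.96 242.46 195.96] 12.261933990901094 [ 0.01  0.39 -5.47]
6.0667 lift50 [500.01 242.5  225.89] 12.084496002004867 [-0.43 -0.78 -5.26]
```

```bash
python3 - <<'E'
from h import *
from bench import env,hand,kin,get_image
np.set_printoptions(precision=2,suppress=True)
f=lambda s:(env.observe()["t"],s,env.observe()["tool_pos"],env.observe()["grip_width"],env.observe()["ft_force"])
env.line_to([425,225,226],velocity=150); env.line_to([425,-40,226],velocity=180); env.line_to([468,-69,226],velocity=120)
env.sleep(.3);print(*f("over mat"))
env.line_to([468,-69,150],velocity=80);env.sleep(.2);print(*f("low"))
print(env.line_to([468,-69,137],velocity=12,guard=3)); print(*f("touch"))
S=get_image("side");cv2.imwrite("pics/s1.png",cv2.resize(S["pixels"][130:290,280:480,::-1],None,fx=3,fy=3))
E
```

```text
9.2417 over mat [467.67 -68.72 226.18] 12.185661881143302 [-0.32 -0.08 -4.91]
10.5417 low [468.27 -69.02 150.4 ] 11.859042523334805 [-0.09 -0.62 -4.51]
True
11.325 touch [467.83 -69.   140.15] 11.711586438675958 [-0.34  0.36  4.47]
```

View pics/s1.png

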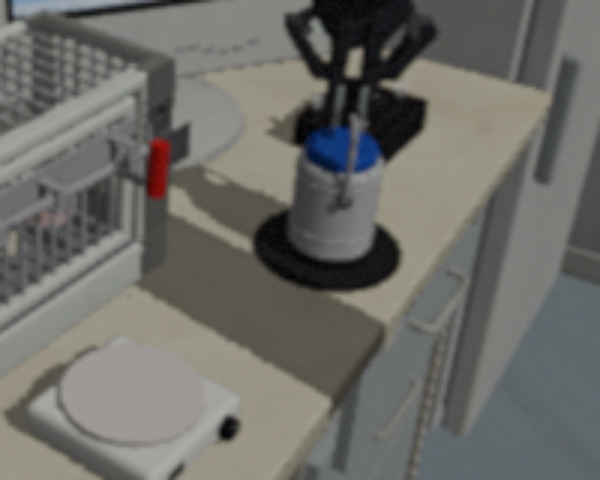

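The dewar stands about centred on the mat, contact was at z=140 as expected, and the red handle is now fully visible near side pixel (333,186). Next: release, rise, and take a closer look at the handle.

```bash
python3 - <<'E'
from h import *
from bench import env,hand,kin,get_image
np.set_printoptions(precision=2,suppress=True)
f=lambda s:(env.observe()["t"],s,env.observe()["tool_pos"],env.observe()["grip_width"],env.observe()["ft_force"])
p=env.observe()["tool_pos"]
hand.ungrasp();print(*f("open"))
env.line_to([p[0],p[1],280],velocity=120)
env.move_ptp([525,148,290],down(83));env.sleep(.3);print(*f("look"))
T=get_image("top");S=get_image("side")
s=env.observe();W=get_image("wrist")
q=s["tcp_rot"];R=Ro.from_quat([q[1],q[2],q[3],q[0]]).as_matrix();M=np.array(W["mount"])
Rc=R@M[:3,:3];tc=R@M[:3,3]+s["tool_pos"];W["R"]=Rc.T;W["t"]=-Rc.T@tc
print("cam at",tc,Rc[:,2])
for n,d in(("w1",W),("t1",T),("s1",S)): np.savez(f"pics/{n}.npz",**d)
cv2.imwrite("pics/w1.png",W["pixels"][:,:,::-1])
rW=mask(W,"red",(0,0,640,400));rS=mask(S,"red",(322,165,345,205))
n,l,st,ce=cv2.connectedComponentsWithStats(rW.astype(np.uint8))
print([(*st[i],*ce[i]) for i in range(1,n) if st[i][4]>30])
print("side",cen(rS)); P=cloud(W)
m=mask(T,"blue",(375,200,430,270))
if m.sum(): 
  (u,v),r=cv2.minEnclosingCircle(np.argwhere(m)[:,::-1].astype(np.int32));print("lid",onz(T,u,v,117),r)
E
```

```text
12.075 open [466.92 -68.85 139.22] 85.7659965290263 [-0.69  0.23 -0.69]
14.6 look [525.06 146.94 290.2 ] 85.4292673588599 [-0.01 -0.39  0.22]
cam at [454.28 156.06 432.89] [ 0.28 -0.03 -0.96]
[(np.int32(580), np.int32(61), np.int32(37), np.int32(27), np.int32(333), np.float64(597.9639639639639), np.float64(73.72372372372372)), (np.int32(314), np.int32(193), np.int32(17), np.int32(30), np.int32(411), np.float64(322.4428223844282), np.float64(207.68369829683698)), (np.int32(569), np.int32(212), np.int32(11), np.int32(10), np.int32(60), np.float64(574.7833333333333), np.float64(216.06666666666666)), (np.int32(578), np.int32(250), np.int32(15), np.int32(18), np.int32(106), np.float64(583.2830188679245), np.float64(256.97169811320754)), (np.int32(338), np.int32(315), np.int32(15), np.int32(17), np.int32(202), np.float64(346.0247524752475), np.float64(322.83168316831683))]
side (np.float64(333.3380281690141), np.float64(184.81690140845072), 71, (np.int64(330), np.int64(176), np.int64(336), np.int64(195)))
lid [466.71 -70.77 117.  ] 11.597513198852539
```

View pics/w1.png

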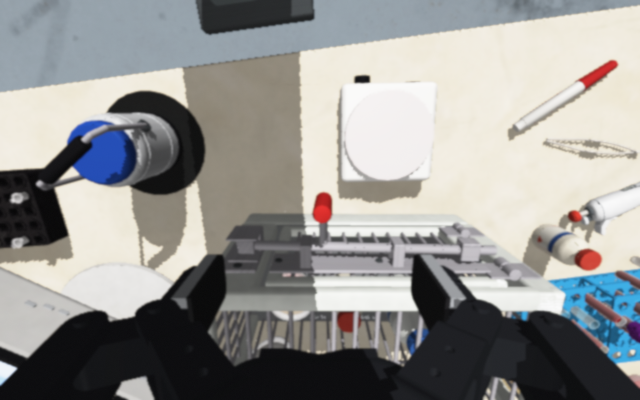

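The wrist view shows the dewar inside the mat's outline (left), the bolt with its red handle at (322,208), and free air around the handle.

```bash
python3 - <<'E'
from h import *
np.set_printoptions(precision=1,suppress=True)
W,S,T=[dict(np.load(f"pics/{n}.npz")) for n in("w1","s1","t1")]
m=mask(W,"red",(300,180,345,235));v,u=np.nonzero(m)
top=(u[v>=214].mean(),217.);bot=(u[v<=197].mean(),196.)
for k in((322.44,207.68),):print(cross(ray(W,*k),ray(S,333.34,184.82)))
print(cross(ray(W,*k),ray(T,325.8,217.7)))
P=cloud(W)[m];print("depth",np.percentile(P,[5,50,95],axis=0))
q=cloud(S)[mask(S,"red",(322,165,345,205))];print(np.percentile(q,[5,50,95],axis=0))
# rod per row in wrist: column spans
for r in range(193,223,4): print(r,u[v==r].min(),u[v==r].max(),cloud(W)[r,322])
# side extents
mS=mask(S,"red",(322,165,345,205));vv,uu=np.nonzero(mS)
for r in(176,195):print(r,uu[vv==r].mean())
# bolt line in wrist (grey rod) direction check: cage top front edge via depth
E
```

```text
(array([530.1, 149.8, 181.4]), np.float64(3.5391328996268148))
(array([530.6, 149.8, 185.5]), np.float64(1.4527362943173066))
depth [[523.7 144.9 169.3]
 [526.8 150.8 199.7]
 [535.6 156.3 201.5]]
[[523.  147.6 160.4]
 [526.  153.3 183.2]
 [532.7 156.9 200.5]]
193 322 324 [523.7 151.2 164. ]
197 317 329 [523.7 151.  177.3]
201 316 330 [523.5 150.9 190.3]
205 315 330 [524.2 150.7 199. ]
209 314 330 [526.9 150.4 200.6]
213 314 330 [530.3 150.  200.3]
217 315 329 [533.2 149.6 201.4]
221 320 326 [536.4 149.2 201.5]
176 332.5
195 332.5
```

```bash
cat >> h.py <<'E'
YAW=np.radians(-7.0)
H0=np.array([530.8,150.0,178.0])   # handle middle, home and sagged
def pose(phi,d,l,h0=H0):
    "tool pose for gate angle phi (rad), bolt draw d (mm), lift l (rad)"
    Rc=Ro.from_rotvec([0,0,YAW]); zl=h0[2]+135*np.sin(.045)
    hinge=h0+Rc.apply([66,165,0]); Rg=Ro.from_rotvec([0,0,YAW-phi]); th=.045-l
    Rt=Rg*Ro.from_rotvec([th,0,0])
    p=hinge+Rg.apply([-66,-30,0])+Rt.apply([0,-135+d,0]); p[2]+=zl-h0[2]
    p=p+Rt.apply([0,0,-18.7])
    return p,down(90+np.degrees(YAW-phi),th,Rg.apply([1,0,0]))
E
python3 - <<'E'
from h import *
from bench import env,hand,kin,get_image
np.set_printoptions(precision=2,suppress=True)
f=lambda s:(env.observe()["t"],s,env.observe()["tool_pos"],env.observe()["grip_width"],env.observe()["ft_force"])
p,q=pose(0,0,0);print(p,kin.inverse_kinematics(p,q),kin.inverse_kinematics(*pose(.7,34,.055)),pose(.7,34,.055)[0])
env.line_to(p+[0,0,60],velocity=120,rot=q)
print(env.line_to(p,velocity=60,guard=6));env.sleep(.2);print(*f("at"))
hand.grab(60);env.sleep(.2);print(*f("grab"))
S=get_image("side");cv2.imwrite("pics/s2.png",cv2.resize(S["pixels"][110:230,270:430,::-1],None,fx=4,fy=4))
E
```

```text
[530.92 150.97 159.32] [ 0.25  0.3  -0.11  1.14  0.04  0.38] [ 0.51  0.31 -0.09  1.19 -0.    1.33] [475.39 264.79 166.38]
False
16.8417 at [531.11 151.01 159.63] 85.31534426444992 [ 0.2   0.26 -0.68]
17.6917 grab [530.96 150.95 159.43] 14.544978433766095 [-0.25 -0.88  1.77]
```

View pics/s2.png

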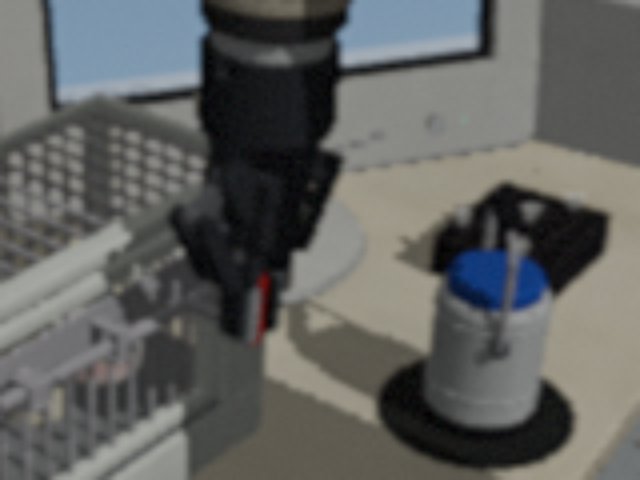

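The fingers hold the red rod (width 14.5), and the dewar stands free and upright on the mat. Lift, then draw under guard.

```bash
python3 - <<'E'
from h import *
from bench import env,hand,kin,get_image
np.set_printoptions(precision=2,suppress=True)
f=lambda s:(env.observe()["t"],s,env.observe()["tool_pos"],env.observe()["grip_width"],env.observe()["ft_force"])
for l in(.03,.055):
    p,q=pose(0,0,l);print(env.line_to(p,velocity=10,rot=q,guard=12));env.sleep(.2);print(*f(("lift",l)))
for d in(10,20,34):
    p,q=pose(0,d,.055);g=env.line_to(p,velocity=25,rot=q,guard=10);env.sleep(.2);print(g,*f(("draw",d)))
    if g:break
E
```

```text
False
18.5 ('lift', 0.03) [530.89 150.35 163.35] 14.457630598762927 [0.43 2.45 1.61]
False
19.1917 ('lift', 0.055) [530.69 149.7  166.67] 14.70504460571586 [ 0.3  -0.64  2.1 ]
False 19.9417 ('draw', 10) [532.11 159.93 166.67] 14.492349785002233 [0.07 2.26 2.04]
False 20.6917 ('draw', 20) [533.32 169.82 166.52] 14.42681252568189 [0.27 0.53 2.29]
False 21.6 ('draw', 34) [534.98 183.72 166.4 ] 14.262301633284833 [0.66 1.35 2.57]
```

```bash
python3 - <<'E'
from h import *
from bench import env,hand,kin,get_image
np.set_printoptions(precision=2,suppress=True)
f=lambda s:(env.observe()["t"],s,env.observe()["tool_pos"],env.observe()["grip_width"],env.observe()["ft_force"])
for phi in(.06,.15,.3,.45,.6,.71):
    p,q=pose(phi,34,.055);g=env.line_to(p,velocity=40,rot=q,guard=14);env.sleep(.15);print(g,*f(phi))
    if g:break
S=get_image("side");cv2.imwrite("pics/s3.png",cv2.resize(S["pixels"][110:290,190:430,::-1],None,fx=3.3,fy=3.3))
T=get_image("top");np.savez("pics/t3.npz",**T);cv2.imwrite("pics/t3.png",cv2.resize(T["pixels"][110:270,240:440,::-1],None,fx=3.7,fy=3.7))
E
```

```text
False 22.1167 0.06 [528.12 188.51 166.47] 14.374363854162265 [ 3.34 -0.36  1.55]
False 22.75 0.15 [517.97 197.08 166.45] 14.187050935867749 [ 5.3  -0.4   2.24]
False 23.6 0.3 [502.79 212.89 166.46] 14.49443612052788 [ 5.45 -1.23  2.68]
False 24.45 0.45 [490.39 230.68 166.45] 14.389840923661371 [ 5.47 -1.86  3.03]
False 25.3 0.6 [480.73 250.1  166.4 ] 14.429861786834318 [ 6.43 -3.89  2.34]
False 26.0 0.71 [475.5  265.07 166.39] 14.642588932217794 [ 6.86 -4.58  2.3 ]
```

View pics/s3.png

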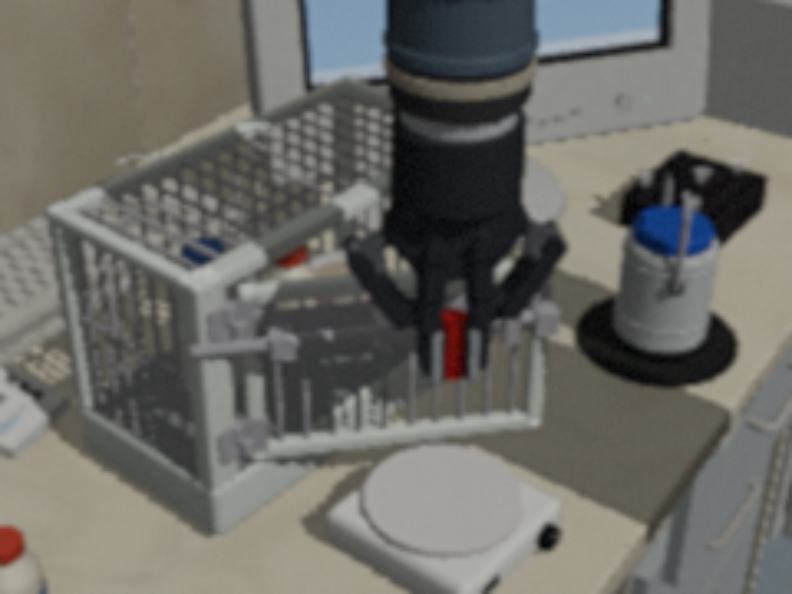

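View pics/t3.png

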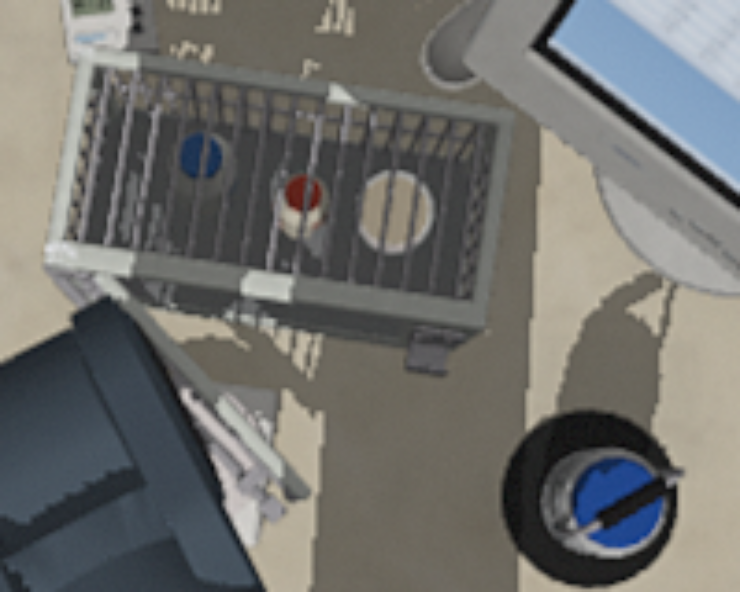

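The gate stands open with the bolt drawn. In the top view its top rail runs from (105,280) to (300,495) in the crop, about 39° to the cage front. The tool pose gives 40.7°.

```bash
python3 - <<'E'
from bench import env,workorder
env.sleep(.5);s=env.observe();print(s["t"],s["tool_pos"],s["grip_width"],s["ft_force"]);workorder.job_done()
E
```

```text
26.6 [475.52772537 265.04682298 166.37323331] 14.95548351462762 [ 5.93445644 -4.54969712  1.40946379]
the job is handed in; nothing more can be done
```

The job is done and handed in at 26.6 s: the dewar is on the mat and the gate is held open at about 40°.

- **Dewar:** I lifted it by its bail and set it down under a 3 N force guard; contact came at the expected height, and I let go. It stands upright. The lid measured (467, -71) against the mat centre at (469, -71), so it is within about 2 mm of centre.
- **Bolt:** I gripped it by the red handle, raised the handle about 7 mm, and drew it 34 mm towards the hinges. It met no resistance beyond about 2–3 N.
- **Gate:** The arm is still holding the handle, with the grip at 15 mm and a steady force of about 7.5 N, which fits the spring hinge. The two angle checks differ slightly: about 39° from the top picture and 40.7° from the tool pose.
- **Left alone:** The arm never went near the marker pen or the small bottle. I did not re-measure where they lie.

No check failed. The bolt's draw and lift come from the tool's motion; I did not measure them separately on the bolt.

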